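# Close up the bead-drying pot

## Task

Close the bead-drying pot for the night. Put the piercing tool that leans in it back in its stand, its handle pressed right down under both spring clips, and set the lid gently on the pot, knob up, so that it sits fully home and level. Leave the mug and the cup beside the work where they stand.

Things in the scene. Friction and masses are not known exactly. Their poses are not given: they have to be found in the camera images.
- pot: round terracotta pot, 107 mm across and 70 mm high, open at the top, wall 6 mm thick (mouth about 94 mm wide), inner floor 8 mm above its underside, a few flat raw beads fixed in it; loose, 0.9 kg. Origin: centre of its underside, z up. The piercing tool leans in it towards the pot's own +x
- pot_rim (a point): centre of the pot's mouth, at the height of the rim's top, 70 mm above the pot's underside
- lid: round terracotta lid, 115 mm across, 0.22 kg. Origin: centre of the flange's underside (seated: at pot_rim); z up through the knob. Below it a spigot 86 mm wide, 9 mm deep fits the mouth; the lid lies on the table on this spigot. Flange 6 to 9 mm thick, neck 18 mm wide, then a straight round knob head 27 mm wide, from 25 to 42 mm above the origin: the place to grip
- piercer: bead-piercing tool, 200 mm long, 45 g: straight round wooden handle 140 x 14 mm with a brass ferrule, steel pin 60 x 6 mm. Origin: middle of the handle; +x along the tool to the butt (70 mm away), pin to -x (tip 130 mm away). It leans in the pot pin down, +x about 38 degrees above level, the handle touching the rim 17 mm below the origin; its free part is from there to the butt
- cradle (a point): point between the stand's two clips where the handle's axis lies when fully down, 62 mm above the table; x along the handle's place, z up. Clips at x = -38 and +38 mm, 10 mm wide: fork with fixed tine at -y, sprung jaw at +y, funnel up to 30 mm above this point, throat 9 mm above it. 66 mm free between them over a fixed board 16 mm high, 124 x 62 mm
- jaw_0 (a joint): hinge of the sprung jaw at the stand's x = -38 mm, rad: 0 closed, grows to 0.6 as it is pushed open; it springs shut
- jaw_1 (a joint): the same for the jaw at x = +38 mm
- enamel_mug: pale blue enamel mug, 85 mm across, 79 mm high, a bystander; origin at the centre of its underside
- slip_cup: small bisque cup, 68 mm across, 64 mm high, a bystander; origin at the centre of its underside
Mind the look-alikes: they are no part of the job. What is shaped like the lid but purple is not meant.

How it is judged (in metres and radians):
At the end, for the whole second after the job is handed in: Handle down in both forks (middle within 3 mm in height, 4 mm sideways, 30 mm along of the cradle point, 0.06 rad, either way round), both jaws shut (under 0.06 rad); lid seated knob up on the upright pot (within 2.5 mm of the rim height, 7 mm of centre, 0.04 rad); all at rest (z of piercer in the frame of cradle between -0.003 and 0.003 m and y of piercer in the frame of cradle between -0.004 and 0.004 m and x of piercer in the frame of cradle between -0.03 and 0.03 m and angle between the x axis of piercer and the x axis of cradle, either way round below 0.06 rad and value of joint each of jaw_0, jaw_1 below 0.06 rad and z of lid in the frame of pot_rim between -0.003 and 0.0025 m and horizontal distance between lid and pot_rim below 0.007 m and angle between each of lid, pot's own z axis and vertical below 0.04 rad and linear speed of each of lid, piercer, pot below 0.01 m/s); the robot touches nothing.
It fails at once if the lid is dropped or banged onto the pot (faster than 0.4 m/s in the last 12 mm above its seat) (horizontal distance between lid and pot_rim below 0.05 m and z of lid in the frame of pot_rim below 0.012 m and linear speed of lid above 0.4 m/s).
It fails at once if the pot is tipped by more than 0.3 rad (angle between pot's own z axis and vertical above 0.3 rad).
It fails at once if the mug is moved by more than 30 mm (distance of enamel_mug from where it was at the start of the episode above 0.03 m).
It fails at once if the cup is moved by more than 30 mm (distance of slip_cup from where it was at the start of the episode above 0.03 m).
It also fails if it takes over 72 s, if anything falls off the work surface, if the arm or the gripper's body presses on something with over 40 N, if the wrist force passes 120 N, or if a joint passes its speed limit or range.

## Robot

A 6-joint arm with a two-finger parallel gripper is mounted at the origin on a cart in front of the work surface, level with it; the furniture and walls round the work are solid. World frame = base frame: x ahead of the robot, y to its left, z up, the work surface at z = 0. Lengths are in mm, angles in rad, forces in N, time in s.
With the tool pointing down it reaches from about 275 to 750 mm from the base axis. Payload 10.2 kg.
Tool frame: the origin (TCP) lies between the finger pads; the fingertips stand ctrl.tips_ahead ahead of it and the grasp point (between the pads) lies 8 mm behind it (ctrl.tips_ahead is the distance from the TCP to the fingertips, in mm); z points along the fingers, y is the direction in which the jaws open and shut (so a half turn about z gives the same grasp; the last joint's range is limited). The gripper opens to 85 mm and grips with 20 to 120 N. Pads are 22 mm wide; open, the fingers measure 114 mm over their backs; the gripper's body (76 mm by 85 mm) begins 54 mm behind the grasp point. The pads swing forward as they close: fully open they stand 13 mm farther back than shut.
Start: joints at [-1.396, 0.313, 1.498, -0, 1.331, -0.223], TCP at [203.368, -484.017, 242.294] pointing down, gripper open.
Joint ranges: [-2.94, 2.94], [-0.97, 2.17], [0.19, 2.56], [-1.23, 4.37], [0.02, 3.11], [-2.88, 2.88]. Speed limits (rad/s): [2.39, 2.39, 3.01, 3.14, 3.14, 3.14].

## Interface

Orientations are given as a unit quaternion [w, x, y, z].
In Python, from rig import ctrl gives the robot as it stands. The module is installed in compiled form; this text tells all that it offers.
- The arm moves only by the tool move_arm, never from a script. Its argument "motion" is a list of rows, each an object with "offset": the shift along the tool's x, y, z in m, a list of three; "angular": the turn, a rotation vector about the tool's x, y, z in degrees, a list of three; "jaw": the finger opening in m, from 0 to 0.0854. In form: [{"offset": [tx, ty, tz], "angular": [ax, ay, az], "jaw": jaw}, ...]. A call has 1 to 5 rows; each row is the pose to reach, as a shift and turn from the pose commanded when the call began, along the tool's axes at that moment; what a row does not reach only later rows make up. A row lasts 1/8 s, in which the tool goes at most 62.5 mm and 10.7 degrees, less where a joint would pass 70% of its speed; a pose out of reach is approached as far as the arm can. A call with a gripper value outside its range is refused whole. The fingers move at their own pace and stop on an object; "squeeze" is the grip in N (left out, the last holds). Time passes only in rows, so rows that repeat a pose let the fingers close. It gives the time, the measured TCP pose, the force and the opening at its end, in the units of the state.
- ctrl.sense(): the state, without advancing time (a new reading comes with each control period).
- ctrl.capture(name): name is "scene" or "top" or "wrist"; returns a dict with "img" (420x560x3 uint8, red, green, blue), "intrinsics" (3x3 intrinsics, pixels), "k1" (the pictures are not rectified: a ray, as slopes to the right and down, at radius r is drawn at 1 + k1 r^2 times it, then the intrinsics apply), "rvec" (rotation vector, rad) and "tvec" (3), from world to camera coordinates, as OpenCV has them. Camera axes: x right, y down, z forward; pixel columns grow to the right and rows downward; lengths in mm; the calibration is good to about 2 mm. A picture is of the moment at which its call begins. There is no depth.
- ctrl.finish_job(): hands the job in, once; it reports no verdict.
The state is a dict: "time_s": time; "joints": joint angles; "dq": joint speeds; "tau": joint torques, N m; "eef_pos": TCP position; "ee_rot": TCP orientation; "force": force on the tool from outside, world axes, zero at the start; "wrist_torque": the same for the moment, N m; "grip_width": opening from 0.0 (shut) to 1.0 (fully open).
Only numpy, scipy, OpenCV 4.12 (cv2) and the standard library are available. Lean on these libraries where they do the work, as an engineer would, in place of code of your own. Each camera call takes 0.05 s, during which the arm holds its last target. There are 200 camera calls.

## Working session

There is one attempt and no reset: what is moved stays moved. The work goes in short steps, Python scripts to look and compute and a tool call to move; the robot and the scene stay as the last step left them, time stands still between calls to the robot, and variables do not carry over. Pictures are saved under pics/ and viewed, about 8 in all and at most 12, crops included, and the job is handed in when it is done.

Besides the shell and the picture viewer there is one more tool, called after "Call:" in YAML: its name, and indented under it one key for each argument. move_arm: Moves the arm, as the interface text tells. Its arguments: {"type":"object","properties":{"motion":{"type":"array","items":{"type":"object","properties":{"offset":{"type":"array","items":{"type":"number"}},"angular":{"type":"array","items":{"type":"number"}},"jaw":{"type":"number"}}}},"squeeze":{"type":"number"}},"required":["motion"]}

```bash
mkdir -p pics; cat > h.py <<'E'
import numpy as np, cv2
from scipy.spatial.transform import Rotation as R
from rig import ctrl
def snap(n,f=None):
    c=ctrl.capture(n); np.savez('last_'+n+'.npz',**{k:np.array(v) for k,v in c.items()})
    if f: cv2.imwrite('pics/'+f,c['img'][:,:,::-1])
    return c
def load(n): return dict(np.load('last_'+n+'.npz'))
def ray(c,u,v):
    K=np.array(c['intrinsics']);d=np.array([float(c['k1']),0,0,0,0])
    p=cv2.undistortPoints(np.array([[[u,v]]],float),K,d)[0,0]
    Rm=cv2.Rodrigues(np.array(c['rvec'],float))[0]; t=np.array(c['tvec'],float).ravel()
    return -Rm.T@t, Rm.T@np.array([p[0],p[1],1])
def onz(c,u,v,z):
    o,d=ray(c,u,v); return o+d*(z-o[2])/d[2]
def tri(c1,p1,c2,p2):
    o1,d1=ray(c1,*p1);o2,d2=ray(c2,*p2)
    s=np.linalg.lstsq(np.c_[d1,-d2],o2-o1,rcond=None)[0]
    a=o1+s[0]*d1;b=o2+s[1]*d2; return (a+b)/2,np.linalg.norm(a-b)
def proj(c,P):
    return cv2.projectPoints(np.array(P,float).reshape(-1,1,3),np.array(c['rvec'],float),np.array(c['tvec'],float),np.array(c['intrinsics'],float),np.array([float(c['k1']),0,0,0,0]))[0][:,0]
E
python3 - <<'E'
from h import *
np.set_printoptions(precision=3,suppress=True)
for n in ['scene','top','wrist']:
    c=snap(n,n+'0.png'); print(n,ray(c,280,210),c['k1'],c['intrinsics'][0])
a=cv2.imread('pics/scene0.png');b=cv2.imread('pics/top0.png')
s=ctrl.sense();print({k:s[k] for k in ['eef_pos','ee_rot','force','grip_width','time_s']},ctrl.tips_ahead)
E
```

```text
scene (array([-49.937, 642.665, 868.777]), array([ 0.519, -0.541, -0.662])) -0.018053974509721554 [477.259   0.    273.975]
top (array([ 420.741,    2.422, 1277.226]), array([ 0.12 ,  0.012, -0.993])) -0.024736226604788233 [515.868   0.    272.967]
wrist (array([ 264.503, -458.164,  372.898]), array([-0.258, -0.093, -0.962])) -0.020954365513224077 [343.085   0.    284.36 ]
{'eef_pos': array([ 203.351, -483.821,  241.88 ]), 'ee_rot': array([-0.   ,  0.98 ,  0.198,  0.   ]), 'force': array([ 0.455,  0.214, -0.205]), 'grip_width': 0.9994493443225853, 'time_s': 0.15} 11.0
```

View pics/top0.png

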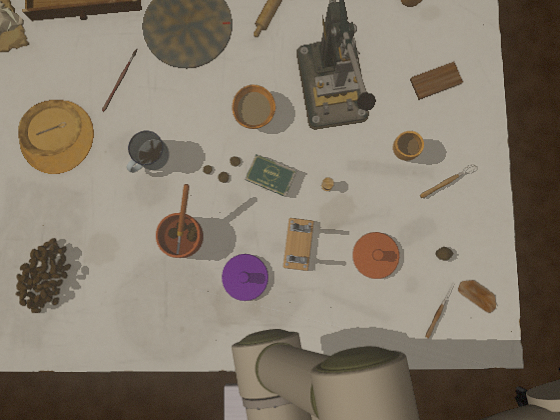

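View pics/scene0.png

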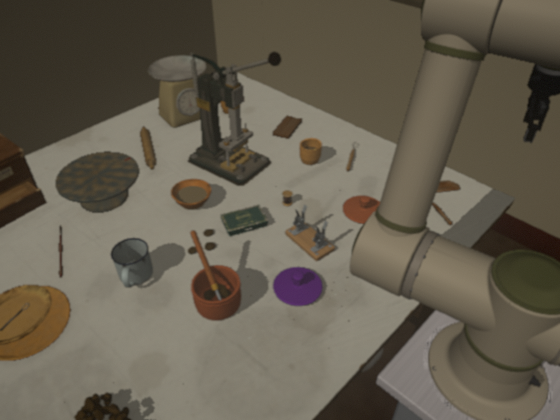

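The top view shows the pot at (179,236) with the tool's butt at (185,186). The stand is at (300,244), the real lid at (376,255), the purple decoy at (245,277), the mug at (148,150) and the cup at (409,145). The scene view agrees.

```bash
python3 - <<'E'
from h import *
np.set_printoptions(precision=1,suppress=True)
c=load('top'); im=c['img']; 
crop=im[170:300,140:420]; cv2.imwrite('pics/crop0.png',cv2.resize(crop[:,:,::-1],None,fx=2.85,fy=2.85,interpolation=cv2.INTER_CUBIC))
s=load('scene')['img'][190:330,180:350]; cv2.imwrite('pics/crop1.png',cv2.resize(s[:,:,::-1],None,fx=4,fy=4,interpolation=cv2.INTER_CUBIC))
hsv=cv2.cvtColor(im,cv2.COLOR_RGB2HSV)
m=((hsv[:,:,0]<14)&(hsv[:,:,1]>110)&(hsv[:,:,2]>60)).astype(np.uint8)*255
for x in cv2.findContours(m,0,2)[0]:
    if cv2.contourArea(x)>300:
        h=cv2.convexHull(x);e=cv2.minEnclosingCircle(x);print(cv2.boundingRect(x),cv2.contourArea(x),e,cv2.fitEllipse(h))
        print(onz(c,*e[0],12),onz(c,*e[0],70))
print(onz(c,148,150,40),onz(c,409,145,30))
E
```

```text
(353, 232, 46, 46) 1614.5 ((375.7510986328125, 254.83480834960938), 23.32052993774414) ((375.6133117675781, 254.98365783691406), (45.65364456176758, 46.598846435546875), 143.57261657714844)
[ 459.7 -213.5   12. ] [ 457.9 -203.6   70. ]
(156, 184, 46, 74) 1618.0 ((179.04464721679688, 220.23214721679688), 36.893802642822266) ((180.5124053955078, 222.17266845703125), (48.14126205444336, 75.00859069824219), 6.9172492027282715)
[551.5 268.8  12. ] [545.5 256.6  70. ]
[724.3 342.   40. ] [ 727.3 -301.8   30. ]
```

View pics/crop0.png

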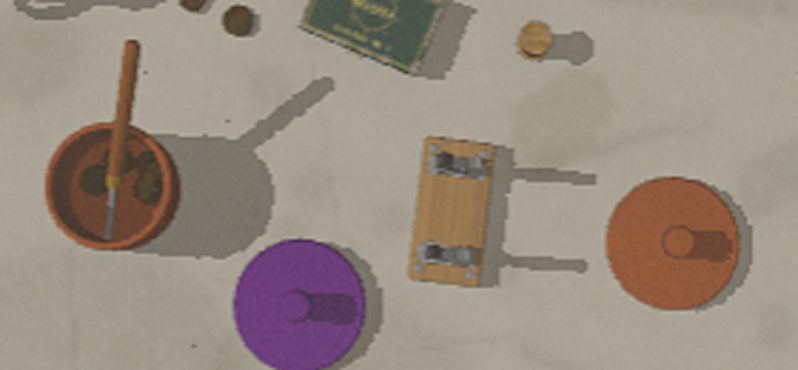

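View pics/crop1.png

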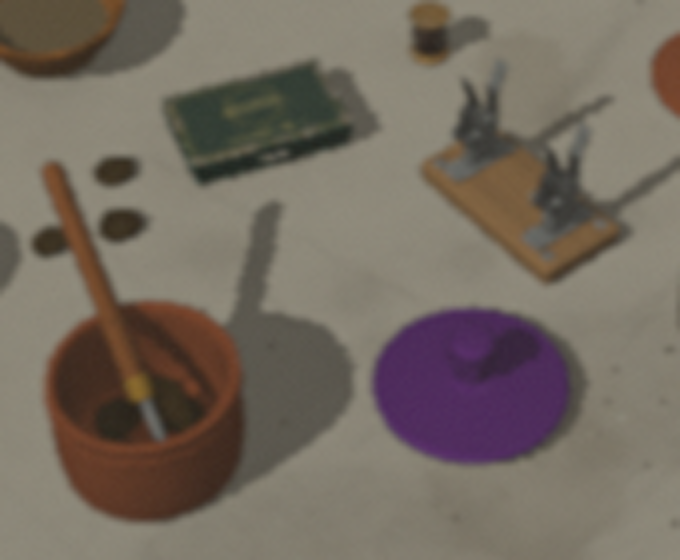

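```bash
python3 - <<'E'
from h import *
np.set_printoptions(precision=1,suppress=True)
c=load('top'); s=load('scene'); f=lambda u,v:(140+u/2.85,170+v/2.85); g=lambda u,v:(180+u/4,190+v/4)
P=np.array([onz(c,*f(*p),16) for p in [(428,136),(497,145),(481,288),(408,278)]]);print(P,P.mean(0))
a=(P[0]+P[1]-P[2]-P[3])/2;b=(P[1]+P[2]-P[0]-P[3])/2;print('axis',np.linalg.norm(a),np.degrees(np.arctan2(a[1],a[0])),np.linalg.norm(b),np.degrees(np.arctan2(b[1],b[0])))
print('lid',onz(c,*f(673,243),10),'knob',tri(c,f(678,241),s,(368,202)))
print('pot rim',onz(c,*f(112,186),70), [onz(c,*f(*p),70) for p in [(46,186),(179,186),(112,122),(112,250)]])
A=tri(c,f(132,42),s,g(50,168));B=tri(c,f(113,180),s,g(137,385));C=tri(c,f(108,238),s,g(162,438))
print('tool',A,B,C); d=A[0]-B[0];print(np.linalg.norm(d),np.degrees(np.arctan2(d[1],d[0])),np.degrees(np.arcsin(d[2]/np.linalg.norm(d))))
for n,p in [('jawtops',((480,155),(498,70))),('jt2',((470,250),(583,135)))]: print(n,tri(c,f(*p[0]),s,g(*p[1])))
E
```

```text
[[553.3  -6.7  16. ]
 [544.6 -65.9  16. ]
 [422.6 -49.7  16. ]
 [431.8  12.3  16. ]] [488.  -27.5  16. ]
axis 123.00856967958812 -8.22743796112769 61.25408892122805 -98.41004703878298
lid [ 458.7 -214.8   10. ] knob (array([ 455.3, -216.6,   40.2]), np.float64(9.88445874979947))
pot rim [509.9 255.6  70. ] [array([510.6, 310.7,  70. ]), array([509.1, 199.9,  70. ]), array([563.2, 256.1,  70. ]), array([457.1, 255.1,  70. ])]
tool (array([619.3, 227.6, 129.7]), np.float64(1.7713472670649262)) (array([516.6, 258.5,  54.8]), np.float64(1.413839003946748)) (array([473.7, 267.8,  53.7]), np.float64(16.549520207802992))
130.86162489384964 -16.747592401505074 34.90677883753526
jawtops (array([529.3, -48.9,  81.7]), np.float64(2.063413607041966))
jt2 (array([452.3, -39.2,  82.4]), np.float64(1.874723308170242))
```

```bash
cat >> h.py <<'E'
def frame(x,z):
    x=np.array(x,float);z=np.array(z,float);z/=np.linalg.norm(z);x-=z*(x@z);x/=np.linalg.norm(x)
    return np.c_[x,np.cross(z,x),z]
def rot(): 
    s=ctrl.sense();q=s['ee_rot'];return np.array(s['eef_pos']),R.from_quat([q[1],q[2],q[3],q[0]])
def go(p,M):
    p0,r0=rot(); T=R.from_matrix(M)
    print('offset mm',np.round(r0.inv().apply(np.array(p)-p0),1),'ang',np.round((r0.inv()*T).as_rotvec(degrees=True),1))
def lean(head,el):
    h,e=np.radians([head,el]); d=np.array([np.cos(e)*np.cos(h),np.cos(e)*np.sin(h),np.sin(e)])
    return d, frame(-d,[np.sin(e)*np.cos(h),np.sin(e)*np.sin(h),-np.cos(e)])
E
python3 - <<'E'
from h import *
d,M=lean(-16.7,38); g=np.array([581,239,99]);print(d)
go(g+M[:,2]*(8-90),M)
E
```

```text
[ 0.75477443 -0.22644318  0.61566148]
offset mm [ 589.2 -552.1   78.9] ang [ -46.2  -16.6 -134.1]
```

Call:
move_arm:
  motion:
    - {"offset": [0.589, -0.552, 0.02], "angular": [-46.2, -16.6, -134.1], "jaw": 0.085}
    - {"offset": [0.589, -0.552, 0.02], "angular": [-46.2, -16.6, -134.1], "jaw": 0.085}
    - {"offset": [0.589, -0.552, 0.02], "angular": [-46.2, -16.6, -134.1], "jaw": 0.085}
    - {"offset": [0.589, -0.552, 0.02], "angular": [-46.2, -16.6, -134.1], "jaw": 0.085}
    - {"offset": [0.589, -0.552, 0.02], "angular": [-46.2, -16.6, -134.1], "jaw": 0.085}

```text
time_s: 0.78
eef_pos: [331.0, -196.9, 234.6]
ee_rot: [0.155, 0.789, 0.594, -0.023]
force: [1.0, -0.2, 0.4]
grip_width: 0.998
```

```bash
cat > t1.py <<'E'
from h import *
d,M=lean(-16.7,38); g=np.array([581,239,99])
s=ctrl.sense();print(np.round(s['joints'],2),s['eef_pos'],s['time_s'])
go(g+M[:,2]*(8-90),M)
E
python3 t1.py
```

```text
[-0.79 -0.14  2.05 -0.11  0.93 -0.45] [ 331.03344452 -196.90853189  234.62508575] 0.775
offset mm [493.8  64.  -24.7] ang [-28.7 -10.2 -83.3]
```

Call:
move_arm:
  motion:
    - {"offset": [0.49, 0.06, -0.07], "angular": [-28.7, -10.2, -83.3], "jaw": 0.085}
    - {"offset": [0.49, 0.06, -0.07], "angular": [-28.7, -10.2, -83.3], "jaw": 0.085}
    - {"offset": [0.49, 0.06, -0.07], "angular": [-28.7, -10.2, -83.3], "jaw": 0.085}
    - {"offset": [0.49, 0.06, -0.07], "angular": [-28.7, -10.2, -83.3], "jaw": 0.085}
    - {"offset": [0.49, 0.06, -0.07], "angular": [-28.7, -10.2, -83.3], "jaw": 0.085}

```text
time_s: 1.4
eef_pos: [451.6, 91.5, 217.6]
ee_rot: [0.275, 0.427, 0.86, -0.04]
force: [1.6, -1.2, 1.1]
grip_width: 0.994
```

```bash
python3 t1.py
```

```text
[ 0.14  0.06  1.98 -0.56  0.75 -0.16] [451.62245635  91.53707972 217.60656442] 1.4
offset mm [103.8 154.6  32.1] ang [-11.2  -4.1 -32.8]
```

Call:
move_arm:
  motion:
    - {"offset": [0.104, 0.154, 0.0], "angular": [-11.2, -4.1, -32.8], "jaw": 0.085}
    - {"offset": [0.104, 0.154, 0.01], "angular": [-11.2, -4.1, -32.8], "jaw": 0.085}
    - {"offset": [0.104, 0.154, 0.02], "angular": [-11.2, -4.1, -32.8], "jaw": 0.085}
    - {"offset": [0.104, 0.154, 0.02], "angular": [-11.2, -4.1, -32.8], "jaw": 0.085}
    - {"offset": [0.104, 0.154, 0.02], "angular": [-11.2, -4.1, -32.8], "jaw": 0.085}

```text
time_s: 2.02
eef_pos: [527.1, 254.2, 173.2]
ee_rot: [0.321, 0.141, 0.935, -0.048]
force: [0.2, 0.2, -0.4]
grip_width: 0.998
```

```bash
python3 t1.py; python3 - <<'E'
from h import *
c=snap('wrist','w1.png')
E
```

```text
[ 0.42  0.36  1.77 -0.77  0.62 -0.3 ] [527.12668378 254.15412128 173.23965676] 2.025
offset mm [ 1.6  1.  11. ] ang [-0.2 -0.1 -0.4]
```

View pics/w1.png

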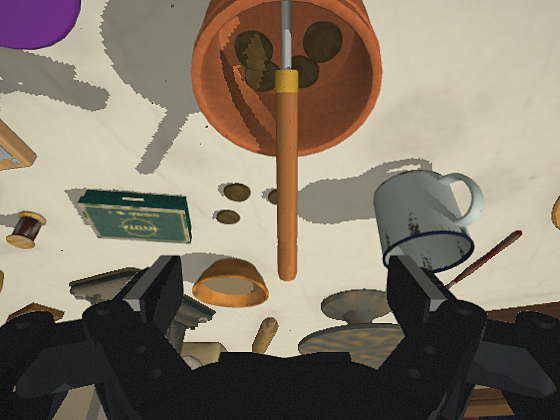

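The handle is centred between the fingers and runs down the picture from the ferrule (287,92) to the butt (287,278). The mug is clear on the right.

```bash
python3 - <<'E'
from h import *
np.set_printoptions(precision=1,suppress=True)
c=load('wrist'); p0,r0=rot(); d,M=lean(-16.7,38); g=np.array([581,239,99])
print(proj(c,[g+d*50,g-d*20,g-d*90,[509.9,255.6,70]]))
# handle plane: ray of butt and ferrule intersect plane through g with normal tool z
for uv in [(287,276),(287,92),(286,156)]:
    o,dr=ray(c,*uv); n=M[:,2]; P=o+dr*((g-o)@n)/(dr@n); print(P, M.T@(P-g))
go(g+M[:,2]*8,M)
E
```

```text
[[285.2 276.3]
 [284.6 180.1]
 [283.9  67.6]
 [275.8  90.6]]
[618.9 229.  129.6] [-49.8   1.3  -0. ]
[524.4 257.9  52.4] [75.7  1.9 -0. ]
[554.2 248.1  76.9] [35.9  1.  -0. ]
offset mm [  2.    1.6 101.3] ang [-0.2 -0.1 -0.4]
```

Call:
move_arm:
  motion:
    - {"offset": [0.001, 0.003, 0.03], "angular": [0, 0, 0], "jaw": 0.085}
    - {"offset": [0.001, 0.003, 0.06], "angular": [0, 0, 0], "jaw": 0.085}
    - {"offset": [0.001, 0.003, 0.085], "angular": [0, 0, 0], "jaw": 0.085}
    - {"offset": [0.001, 0.003, 0.1], "angular": [0, 0, 0], "jaw": 0.085}
    - {"offset": [0.001, 0.003, 0.1], "angular": [0, 0, 0], "jaw": 0.05}

```text
time_s: 2.7
eef_pos: [586.5, 238.6, 94.3]
ee_rot: [0.321, 0.141, 0.935, -0.048]
force: [-0.7, -0.8, -0.3]
grip_width: 0.81
```

Call:
move_arm:
  motion:
    - {"offset": [0, 0, 0], "angular": [0, 0, 0], "jaw": 0.02}
    - {"offset": [0, 0, 0], "angular": [0, 0, 0], "jaw": 0.0}
    - {"offset": [0, 0, 0], "angular": [0, 0, 0], "jaw": 0.0}
    - {"offset": [0, 0, 0], "angular": [0, 0, 0], "jaw": 0.0}
  squeeze: 60

```text
time_s: 3.2
eef_pos: [586.4, 239.5, 94.8]
ee_rot: [0.322, 0.141, 0.935, -0.047]
force: [-1.2, 0.8, 1.5]
grip_width: 0.138
```

```bash
python3 - <<'E'
from h import *
snap('wrist','w2.png'); c=snap('top')
s=ctrl.sense();print(s['grip_width']*85.4,s['eef_pos'],s['ee_rot'],s['force'],s['joints'])
E
```

```text
12.063264787011116 [586.45524667 239.42662793  94.73938219] [ 0.32195135  0.14079849  0.93502675 -0.04741407] [-0.60384952  1.5633453   0.85616287] [ 0.34607332  0.56063002  1.70949128 -0.91088646  0.48509229 -0.18451975]
```

View pics/w2.png

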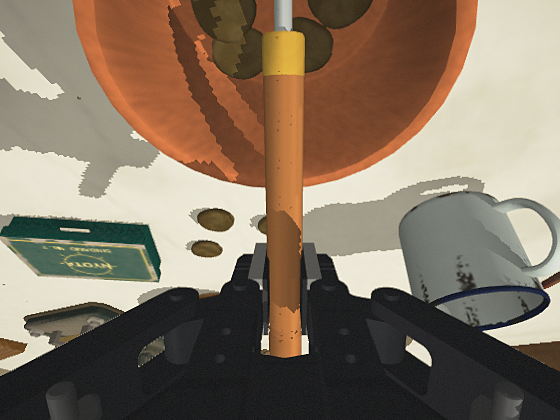

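The grip is sound: the handle lies along the pads and the measured width is about 12 mm. Next I lift straight up.

Call:
move_arm:
  motion:
    - {"offset": [-0.006, 0, -0.008], "angular": [0, 0, 0], "jaw": 0.0}
    - {"offset": [-0.019, 0, -0.024], "angular": [0, 0, 0], "jaw": 0.0}
    - {"offset": [-0.037, 0, -0.047], "angular": [0, 0, 0], "jaw": 0.0}
    - {"offset": [-0.056, 0, -0.071], "angular": [0, 0, 0], "jaw": 0.0}
    - {"offset": [-0.074, 0, -0.095], "angular": [0, 0, 0], "jaw": 0.0}
  squeeze: 110

```text
time_s: 3.92
eef_pos: [586.0, 239.0, 216.4]
ee_rot: [0.322, 0.141, 0.935, -0.048]
force: [-0.3, -0.1, -0.5]
grip_width: 0.123
```

```bash
python3 - <<'E'
from h import *
np.set_printoptions(precision=1,suppress=True)
c=snap('wrist','w3.png')
p0,r0=rot();M=r0.as_matrix();print(p0,M, ctrl.sense()['grip_width']*85.4)
cv2.imwrite('pics/w3.png',c['img'][:,:,::-1])
# ferrule (yellow) blob
hsv=cv2.cvtColor(c['img'],cv2.COLOR_RGB2HSV);m=cv2.inRange(hsv,(18,150,150),(32,255,255))
n,l,st,ce=cv2.connectedComponentsWithStats(m);i=1+np.argmax(st[1:,4]);print(st[i],ce[i])
gp=p0-8*M[:,2];n=M[:,2]
for v in (st[i][1],ce[i][1],st[i][1]+st[i][3]):
  o,dr=ray(c,ce[i][0],v);P=o+dr*((gp-o)@n)/(dr@n);print(M.T@(P-gp))
# stand placing: handle axis heading: piercer -x (tool x) heading 171.8
a=np.radians(171.8);T=frame([np.cos(a),np.sin(a),0],[0,0,-1]);go([488,-27.5,200],T)
E
```

```text
[587.3 239.6 221.1] [[-0.7  0.3  0.6]
 [ 0.2  1.  -0.2]
 [-0.6  0.  -0.8]] 10.579039480256409
[ 269   31   35   45 1388] [287.1  53.7]
[94.   0.7 -0. ]
[87.2  0.7  0. ]
[80.3  0.7 -0. ]
offset mm [  25.2 -284.6    5.1] ang [-2.7 38.2 -8.6]
```

Call:
move_arm:
  motion:
    - {"offset": [0.025, -0.285, -0.01], "angular": [-2.7, 38.2, -8.6], "jaw": 0.0}
    - {"offset": [0.025, -0.285, -0.01], "angular": [-2.7, 38.2, -8.6], "jaw": 0.0}
    - {"offset": [0.025, -0.285, -0.01], "angular": [-2.7, 38.2, -8.6], "jaw": 0.0}
    - {"offset": [0.025, -0.285, -0.01], "angular": [-2.7, 38.2, -8.6], "jaw": 0.0}
    - {"offset": [0.025, -0.285, -0.01], "angular": [-2.7, 38.2, -8.6], "jaw": 0.0}

```text
time_s: 4.6
eef_pos: [479.5, -23.5, 207.5]
ee_rot: [-0.003, 0.072, 0.997, -0.0]
force: [0.2, -0.5, -0.4]
grip_width: 0.126
```

Call:
move_arm:
  motion:
    - {"offset": [0, 0, 0], "angular": [0, 0, 0], "jaw": 0.0}
    - {"offset": [0, 0, 0], "angular": [0, 0, 0], "jaw": 0.0}

```text
time_s: 4.85
eef_pos: [479.7, -20.9, 207.3]
ee_rot: [-0.003, 0.072, 0.997, -0.001]
force: [-0.7, -0.5, 0.1]
grip_width: 0.123
```

```bash
python3 - <<'E'
from h import *
np.set_printoptions(precision=2,suppress=True)
snap('wrist','w4.png');snap('scene');snap('top')
print(ctrl.sense()['joints'],rot()[0],rot()[1].as_matrix())
a=np.radians(171.8);T=frame([np.cos(a),np.sin(a),0],[0,0,-1]);go([498,-28.9,200],T)
E
```

```text
[-0.28  0.25  1.68 -0.    1.22 -1.71] [479.78 -19.98 207.18] [[-0.99  0.14 -0.01]
 [ 0.14  0.99 -0.  ]
 [ 0.01 -0.   -1.  ]]
offset mm [-19.3  -6.2   7.1] ang [-0.1 -0.3  0.1]
```

View pics/w4.png

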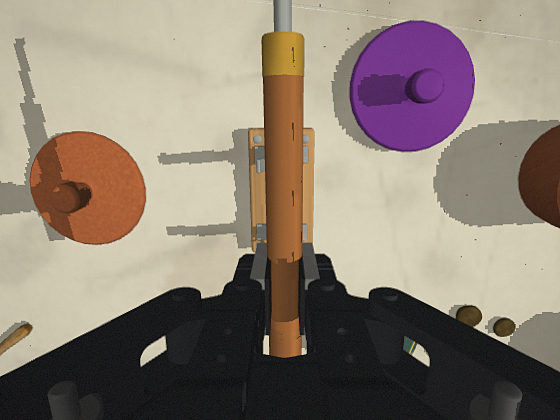

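The board shows on either side of the handle, top corners (250,129) and (313,128) and left edge at column 250. Both clips are hidden under the handle, so I check the board's midline.

```bash
python3 - <<'E'
from h import *
np.set_printoptions(precision=1,suppress=True)
c=load('wrist');p0,r0=rot();M=r0.as_matrix()
for uv in [(250,129),(313.5,128),(250.5,190),(313.5,190),(251,235),(313.5,235)]:
    P=onz(c,*uv,16);print(uv,P,(M.T@(P-p0)))
C=np.array([488,-27.5]);u=np.array([np.cos(np.radians(-8.2)),np.sin(np.radians(-8.2))]);v=np.array([-u[1],u[0]])
print('expect corners',[C+s*62*u+t*31*v for s in(-1,1) for t in (-1,1)])
# detect edges of board along rows in the wrist image by colour
s=load('scene');im=s['img'][190:290,250:350];cv2.imwrite('pics/c2.png',cv2.resize(im[:,:,::-1],None,fx=6,fy=6,interpolation=cv2.INTER_CUBIC))
for x in(-38,38):
  for z in (62,92): 
    P=np.r_[C+x*u,z];print(x,z,'scenecrop',(proj(s,[P])[0]-[250,190])*6,'topcrop0',(proj(load('top'),[P])[0]-[140,170])*2.85)
E
```

```text
(250, 129) [425.5 -44.3  16. ] [ 49.3 -31.3 191.5]
(313.5, 128) [433.   13.7  16. ] [ 50.1  27.1 191.4]
(250.5, 190) [482.3 -53.4  16. ] [ -8.2 -32.4 191.2]
(313.5, 190) [491.    6.6  16. ] [ -8.3  28.3 191.1]
(251, 235) [527.6 -60.7  16. ] [-54.1 -33.1 191. ]
(313.5, 235) [536.5   1.   16. ] [-54.2  29.2 190.8]
expect corners [array([422.2, -49.3]), array([431.1,  12. ]), array([544.9, -67. ]), array([553.8,  -5.7])]
-38 62 scenecrop [425.4 262.6] topcrop0 [449.  254.2]
-38 92 scenecrop [429.7 208.3] topcrop0 [449.8 253.3]
38 62 scenecrop [304.2 162.6] topcrop0 [460.5 162.9]
38 92 scenecrop [306.2 108.6] topcrop0 [461.6 159.7]
```

View pics/c2.png

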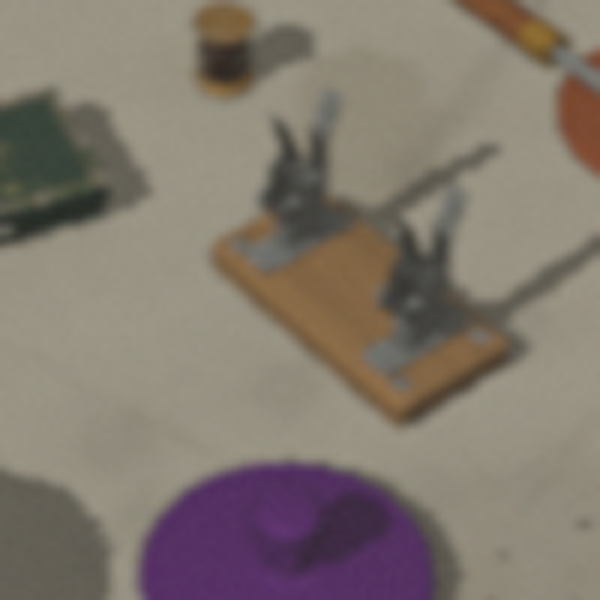

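Call:
move_arm:
  motion:
    - {"offset": [-0.019, -0.004, 0.03], "angular": [0, 0, 0], "jaw": 0.0}
    - {"offset": [-0.019, -0.004, 0.06], "angular": [0, 0, 0], "jaw": 0.0}
    - {"offset": [-0.019, -0.004, 0.085], "angular": [0, 0, 0], "jaw": 0.0}
    - {"offset": [-0.019, -0.004, 0.09], "angular": [0, 0, 0], "jaw": 0.0}
    - {"offset": [-0.019, -0.004, 0.09], "angular": [0, 0, 0], "jaw": 0.0}

```text
time_s: 5.62
eef_pos: [497.7, -27.6, 117.6]
ee_rot: [-0.003, 0.072, 0.997, -0.001]
force: [0.4, 0.2, -0.7]
grip_width: 0.126
```

```bash
python3 - <<'E'
from h import *
np.set_printoptions(precision=2,suppress=True)
w=snap('wrist');s=snap('scene');print(rot()[0],rot()[1].as_matrix())
a=cv2.resize(w['img'][60:340,180:400],(471,600),interpolation=cv2.INTER_CUBIC)
b=cv2.resize(s['img'][170:270,250:305],(330,600),interpolation=cv2.INTER_CUBIC)
cv2.imwrite('pics/c3.png',np.hstack([a,b])[:,:,::-1])
E
```

```text
[497.89 -27.91 118.02] [[-0.99  0.14 -0.  ]
 [ 0.14  0.99 -0.  ]
 [ 0.   -0.   -1.  ]]
```

View pics/c3.png

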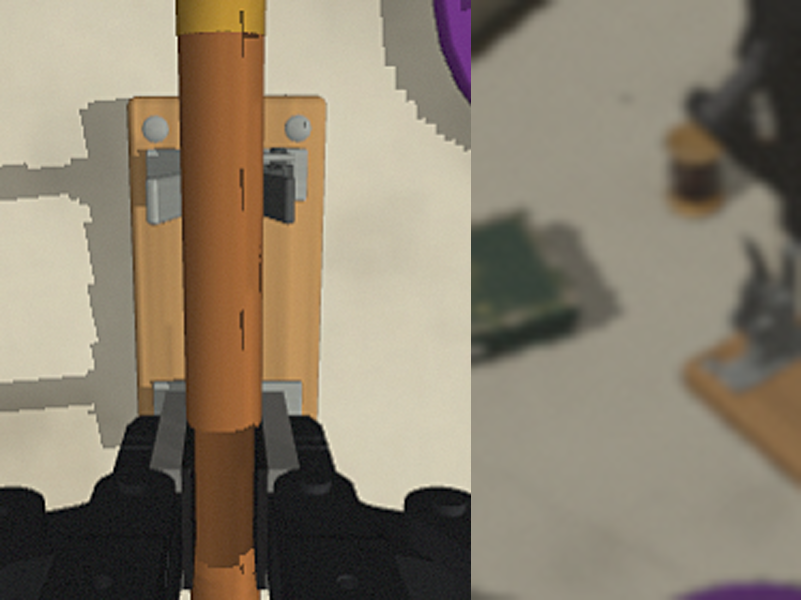

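The handle (centre column 221) is midway between the tine tips (148 to 295). The board and screw mid is slightly to the right, so I shift 1 mm and go down.

Call:
move_arm:
  motion:
    - {"offset": [0, 0.001, 0.015], "angular": [0, 0, 0], "jaw": 0.0}
    - {"offset": [0, 0.001, 0.025], "angular": [0, 0, 0], "jaw": 0.0}
    - {"offset": [0, 0.001, 0.032], "angular": [0, 0, 0], "jaw": 0.0}
    - {"offset": [0, 0.001, 0.038], "angular": [0, 0, 0], "jaw": 0.0}
    - {"offset": [0, 0.001, 0.042], "angular": [0, 0, 0], "jaw": 0.0}
  squeeze: 120

```text
time_s: 6.35
eef_pos: [497.2, -27.2, 74.6]
ee_rot: [-0.003, 0.072, 0.997, -0.001]
force: [-0.7, 0.7, -0.1]
grip_width: 0.123
```

```bash
python3 - <<'E'
from h import *
s=ctrl.sense();print(s['eef_pos'],s['force'],s['wrist_torque'])
E
```

```text
[497.19662892 -27.15139288  74.63222467] [-0.69714957  0.73583572 -0.14262319] [ 0.04020966 -0.01664601  0.03204815]
```

Call:
move_arm:
  motion:
    - {"offset": [0, 0, 0.003], "angular": [0, 0, 0], "jaw": 0.0}
    - {"offset": [0, 0, 0.006], "angular": [0, 0, 0], "jaw": 0.0}
    - {"offset": [0, 0, 0.009], "angular": [0, 0, 0], "jaw": 0.0}
    - {"offset": [0, 0, 0.011], "angular": [0, 0, 0], "jaw": 0.0}
    - {"offset": [0, 0, 0.013], "angular": [0, 0, 0], "jaw": 0.0}

```text
time_s: 6.98
eef_pos: [498.0, -27.5, 62.8]
ee_rot: [-0.002, 0.072, 0.997, -0.001]
force: [-0.2, -1.6, 3.0]
grip_width: 0.12
```

Call:
move_arm:
  motion:
    - {"offset": [0, 0, 0.002], "angular": [0, 0, 0], "jaw": 0.0}
    - {"offset": [0, 0, 0.004], "angular": [0, 0, 0], "jaw": 0.0}
    - {"offset": [0, 0, 0.006], "angular": [0, 0, 0], "jaw": 0.0}

```text
time_s: 7.35
eef_pos: [496.8, -27.1, 55.7]
ee_rot: [-0.003, 0.072, 0.997, -0.001]
force: [-4.5, 0.4, 16.2]
grip_width: 0.12
```

Call:
move_arm:
  motion:
    - {"offset": [0, 0, 0.001], "angular": [0, 0, 0], "jaw": 0.0}
    - {"offset": [0, 0, 0.002], "angular": [0, 0, 0], "jaw": 0.0}
    - {"offset": [0, 0, 0.003], "angular": [0, 0, 0], "jaw": 0.0}

```text
time_s: 7.72
eef_pos: [497.0, -27.1, 55.3]
ee_rot: [-0.003, 0.072, 0.997, -0.001]
force: [-16.3, 1.1, 40.9]
grip_width: 0.119
```

```bash
python3 - <<'E'
from h import *
s=ctrl.sense();print(s['eef_pos'],s['force'],s['wrist_torque'],rot()[1].as_matrix()[2])
E
```

```text
[496.9624196  -27.06272264  55.34623705] [-16.25492342   1.06430192  40.92810911] [ 0.2750634   2.4488525  -0.06409552] [ 0.00583641 -0.00264268 -0.99997948]
```

Call:
move_arm:
  motion:
    - {"offset": [0, 0, -0.002], "angular": [0, 0, 0], "jaw": 0.0}
    - {"offset": [0, 0, -0.002], "angular": [0, 0, 0], "jaw": 0.04}
    - {"offset": [0, 0, -0.002], "angular": [0, 0, 0], "jaw": 0.05}
    - {"offset": [0, 0, -0.002], "angular": [0, 0, 0], "jaw": 0.05}
    - {"offset": [0, 0, -0.02], "angular": [0, 0, 0], "jaw": 0.05}

```text
time_s: 8.35
eef_pos: [496.4, -26.9, 72.1]
ee_rot: [-0.004, 0.072, 0.997, -0.001]
force: [0.5, -0.2, -0.3]
grip_width: 0.583
```

Call:
move_arm:
  motion:
    - {"offset": [0, 0, -0.04], "angular": [0, 0, 0], "jaw": 0.05}
    - {"offset": [0.02, 0, -0.09], "angular": [0, 0, 0], "jaw": 0.05}
    - {"offset": [0.05, 0.0, -0.13], "angular": [0, 0, 0], "jaw": 0.05}
    - {"offset": [0.05, 0.0, -0.13], "angular": [0, 0, 0], "jaw": 0.05}

```text
time_s: 8.85
eef_pos: [448.5, -19.7, 205.8]
ee_rot: [-0.0, 0.072, 0.997, -0.002]
force: [0.4, 0.1, -1.1]
grip_width: 0.584
```

```bash
python3 - <<'E'
from h import *
np.set_printoptions(precision=2,suppress=True)
w=snap('wrist');s=snap('scene');t=snap('top');print(rot()[0],rot()[1].as_matrix())
a=cv2.resize(w['img'][:,150:430],(400,600),interpolation=cv2.INTER_CUBIC)
b=cv2.resize(s['img'][185:285,260:327],(400,597),interpolation=cv2.INTER_CUBIC)
cv2.imwrite('pics/c4.png',np.hstack([a[:597],b])[:,:,::-1])
E
```

```text
[448.44 -19.78 202.37] [[-0.99  0.14 -0.01]
 [ 0.14  0.99 -0.  ]
 [ 0.01 -0.   -1.  ]]
```

View pics/c4.png

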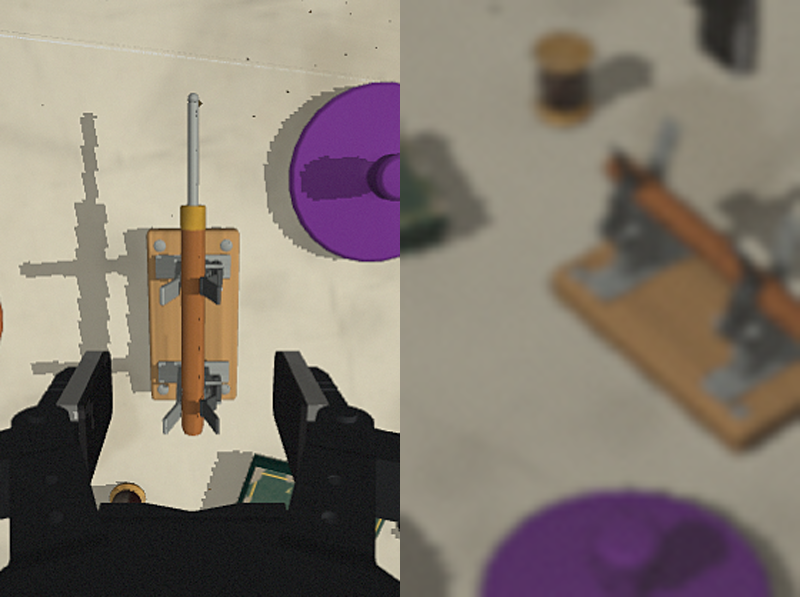

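Both forks hold the handle. I measure how well it is down, then check by pressing with shut fingers over each clip.

```bash
python3 - <<'E'
from h import *
np.set_printoptions(precision=1,suppress=True)
w=load('wrist');s=load('scene')
f=lambda u,v:(150+u/1.4286,v/1.4286)
print('board',[onz(w,*f(*p),16) for p in [(150,229),(239,229),(153,399),(236,399)]])
print('butt',tri(w,f(193,428),s,(295.5,211.8)))
B=onz(w,*f(193,434),66);F=onz(w,*f(194,206),62);print('butt,ferr on plane',B,F,np.linalg.norm(B-F),(B+F)/2)
a=np.radians(171.8);T=frame([np.cos(a),np.sin(a),0],[0,0,-1])
for k in(-17,17): go(np.array([488,-26,0])+k*T[:,0]+[0,0,95],T)
E
```

```text
board [array([424.1, -43.5,  16. ]), array([432.4,  14.3,  16. ]), array([545.4, -61.6,  16. ]), array([553.9,  -2.4,  16. ])]
butt (array([541.8, -31.8,  70. ]), np.float64(1.2097240229966197))
butt,ferr on plane [547.6 -32.8  66. ] [409.3 -12.4  62. ] 139.8816403566877 [478.5 -22.6  64. ]
offset mm [-57.8  -0.2 107. ] ang [-0.1 -0.4 -0.1]
offset mm [-23.8  -0.3 107.2] ang [-0.1 -0.4 -0.1]
```

Call:
move_arm:
  motion:
    - {"offset": [-0.024, 0, 0.03], "angular": [0, -0.3, 0], "jaw": 0.0}
    - {"offset": [-0.024, 0, 0.07], "angular": [0, -0.3, 0], "jaw": 0.0}
    - {"offset": [-0.024, 0, 0.1], "angular": [0, -0.3, 0], "jaw": 0.0}
    - {"offset": [-0.024, 0, 0.11], "angular": [0, -0.3, 0], "jaw": 0.0}
    - {"offset": [-0.024, 0, 0.116], "angular": [0, -0.3, 0], "jaw": 0.0}

```text
time_s: 9.62
eef_pos: [471.7, -23.4, 86.7]
ee_rot: [-0.001, 0.072, 0.997, -0.001]
force: [0.4, -0.2, 0.9]
grip_width: 0.003
```

Call:
move_arm:
  motion:
    - {"offset": [0, 0, 0.002], "angular": [0, 0, 0], "jaw": 0.0}
    - {"offset": [0, 0, 0.004], "angular": [0, 0, 0], "jaw": 0.0}
    - {"offset": [0, 0, 0.006], "angular": [0, 0, 0], "jaw": 0.0}

```text
time_s: 10.0
eef_pos: [471.8, -23.5, 81.5]
ee_rot: [0.0, 0.072, 0.997, -0.001]
force: [-0.1, 1.0, -0.1]
grip_width: -0.002
```

Call:
move_arm:
  motion:
    - {"offset": [0, 0, 0.002], "angular": [0, 0, 0], "jaw": 0.0}
    - {"offset": [0, 0, 0.003], "angular": [0, 0, 0], "jaw": 0.0}
    - {"offset": [0, 0, 0.004], "angular": [0, 0, 0], "jaw": 0.0}
    - {"offset": [0, 0, 0.005], "angular": [0, 0, 0], "jaw": 0.0}

```text
time_s: 10.5
eef_pos: [472.0, -23.5, 79.0]
ee_rot: [0.001, 0.072, 0.997, -0.002]
force: [-14.5, 3.7, 44.7]
grip_width: 0.003
```

The near side is solid at tip height 68, so it is seated. Now the far side.

Call:
move_arm:
  motion:
    - {"offset": [0, 0, -0.012], "angular": [0, 0, 0], "jaw": 0.0}
    - {"offset": [-0.034, 0, -0.012], "angular": [0, 0, 0], "jaw": 0.0}
    - {"offset": [-0.034, 0, -0.012], "angular": [0, 0, 0], "jaw": 0.0}
    - {"offset": [-0.034, 0, -0.005], "angular": [0, 0, 0], "jaw": 0.0}
    - {"offset": [-0.034, 0, -0.003], "angular": [0, 0, 0], "jaw": 0.0}

```text
time_s: 11.12
eef_pos: [504.8, -28.2, 79.5]
ee_rot: [-0.0, 0.072, 0.997, -0.001]
force: [-6.0, 1.4, 21.2]
grip_width: -0.003
```

Call:
move_arm:
  motion:
    - {"offset": [0, 0, 0.001], "angular": [0, 0, 0], "jaw": 0.0}
    - {"offset": [0, 0, 0.002], "angular": [0, 0, 0], "jaw": 0.0}
    - {"offset": [0, 0, 0.003], "angular": [0, 0, 0], "jaw": 0.0}

```text
time_s: 11.5
eef_pos: [504.9, -28.3, 79.0]
ee_rot: [0.0, 0.072, 0.997, -0.001]
force: [-15.7, 2.0, 43.4]
grip_width: 0.001
```

Both sides give the same height, 79.0 at about 44 N, so the handle is fully down and level. Next, the lid.

Call:
move_arm:
  motion:
    - {"offset": [0, 0, -0.04], "angular": [0, 0, 0], "jaw": 0.0}
    - {"offset": [0, -0.01, -0.09], "angular": [0, 0, 0], "jaw": 0.04}
    - {"offset": [0.02, -0.07, -0.1], "angular": [0, 0, 0], "jaw": 0.06}
    - {"offset": [0.02, -0.13, -0.1], "angular": [0, 0, 0], "jaw": 0.06}
    - {"offset": [0.02, -0.19, -0.1], "angular": [0, 0, 0], "jaw": 0.06}

```text
time_s: 12.12
eef_pos: [457.0, -214.6, 176.4]
ee_rot: [-0.0, 0.072, 0.997, -0.001]
force: [0.9, 0.1, 0.2]
grip_width: 0.703
```

Call:
move_arm:
  motion:
    - {"offset": [0, 0, 0], "angular": [0, 0, 0], "jaw": 0.06}
    - {"offset": [0, 0, 0], "angular": [0, 0, 0], "jaw": 0.06}

```text
time_s: 12.38
eef_pos: [457.7, -212.5, 176.0]
ee_rot: [-0.001, 0.072, 0.997, -0.001]
force: [-1.0, 0.1, 0.8]
grip_width: 0.695
```

```bash
python3 - <<'E'
from h import *
np.set_printoptions(precision=1,suppress=True)
c=snap('wrist','w5.png');p0,r0=rot();M=r0.as_matrix();print(p0)
hsv=cv2.cvtColor(c['img'],cv2.COLOR_RGB2HSV);m=cv2.inRange(hsv,(0,110,50),(14,255,255))
for x in cv2.findContours(m,0,2)[0]:
    if cv2.contourArea(x)>1500:
        e=cv2.minEnclosingCircle(x);b=cv2.boundingRect(x);print(b,e)
        for q in(e[0],(b[0]+b[2]/2,b[1]+b[3]/2)): P=onz(c,*q,17);print(P,M.T@(P-p0))
E
```

```text
[ 458.  -212.1  176.2]
(521, 166, 34, 102) ((536.5, 216.5), 50.5025749206543)
[514.7   8.   17. ] [-24.9 226.2 158.8]
[515.3   9.4  17. ] [-25.3 227.6 158.8]
(219, 125, 129, 126) ((282.8622131347656, 187.5), 64.56502532958984)
[ 456.1 -212.8   17. ] [  1.6  -0.7 159.2]
[ 456.6 -212.3   17. ] [  1.1  -0.2 159.2]
```

View pics/w5.png

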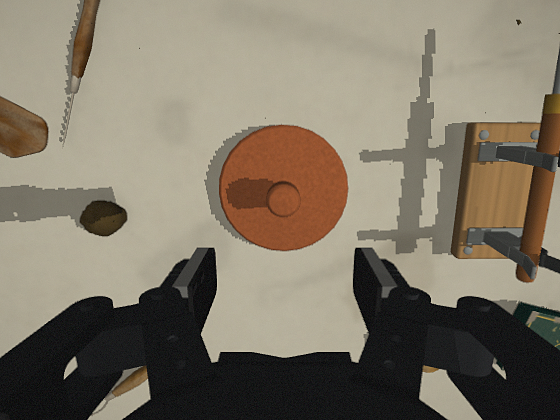

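The lid is a disc at (283,188) with the knob head at (284,199). The tool is within 2 mm of being above it. The stand at the right still holds the tool.

Call:
move_arm:
  motion:
    - {"offset": [0.001, 0, 0.04], "angular": [0, 0, 0], "jaw": 0.06}
    - {"offset": [0.001, 0, 0.08], "angular": [0, 0, 0], "jaw": 0.06}
    - {"offset": [0.001, 0, 0.115], "angular": [0, 0, 0], "jaw": 0.06}
    - {"offset": [0.001, 0, 0.135], "angular": [0, 0, 0], "jaw": 0.06}
    - {"offset": [0.001, 0, 0.14], "angular": [0, 0, 0], "jaw": 0.06}

```text
time_s: 13.05
eef_pos: [456.8, -211.8, 35.6]
ee_rot: [-0.001, 0.071, 0.997, -0.0]
force: [0.1, -0.8, 0.4]
grip_width: 0.703
```

Call:
move_arm:
  motion:
    - {"offset": [0, 0, 0], "angular": [0, 0, 0], "jaw": 0.04}
    - {"offset": [0, 0, 0], "angular": [0, 0, 0], "jaw": 0.02}
    - {"offset": [0, 0, 0], "angular": [0, 0, 0], "jaw": 0.015}
    - {"offset": [0, 0, 0], "angular": [0, 0, 0], "jaw": 0.015}
  squeeze: 50

```text
time_s: 13.55
eef_pos: [457.6, -213.5, 37.7]
ee_rot: [0.001, 0.072, 0.997, -0.002]
force: [-0.3, 3.7, 6.8]
grip_width: 0.294
```

Call:
move_arm:
  motion:
    - {"offset": [0, 0, -0.005], "angular": [0, 0, 0], "jaw": 0.015}
    - {"offset": [0, 0, -0.02], "angular": [0, 0, 0], "jaw": 0.015}
    - {"offset": [0, 0, -0.05], "angular": [0, 0, 0], "jaw": 0.015}
    - {"offset": [0, 0, -0.09], "angular": [0, 0, 0], "jaw": 0.015}
    - {"offset": [0, 0, -0.15], "angular": [0, 0, 0], "jaw": 0.015}

```text
time_s: 14.18
eef_pos: [456.4, -212.5, 187.9]
ee_rot: [-0.001, 0.072, 0.997, -0.001]
force: [1.0, -0.6, -3.3]
grip_width: 0.288
```

```bash
cat > t2.py <<'E'
from h import *
np.set_printoptions(precision=2,suppress=True)
s=ctrl.sense();print(s['joints'],s['eef_pos'],s['force'],s['grip_width']*85.4,rot()[1].as_matrix()[2])
a=np.radians(171.8);T=frame([np.cos(a),np.sin(a),0],[0,0,-1])
go([510,255.6,190],T)
E
python3 t2.py
```

```text
[-0.67  0.32  1.64 -0.    1.19 -2.09] [ 456.42 -212.54  187.92] [ 0.95 -0.64 -3.35] 24.619823077420513 [ 0. -0. -1.]
offset mm [ 14.3 471.   -2.6] ang [-0.1 -0.1 -0.1]
```

Call:
move_arm:
  motion:
    - {"offset": [-0.01, 0.06, -0.02], "angular": [0, 0, 0], "jaw": 0.015}
    - {"offset": [-0.024, 0.12, -0.02], "angular": [0, 0, 0], "jaw": 0.015}
    - {"offset": [-0.036, 0.18, -0.02], "angular": [0, 0, 0], "jaw": 0.015}
    - {"offset": [-0.048, 0.24, -0.02], "angular": [0, 0, 0], "jaw": 0.015}
    - {"offset": [-0.06, 0.3, -0.02], "angular": [0, 0, 0], "jaw": 0.015}

```text
time_s: 14.8
eef_pos: [559.9, 77.2, 206.9]
ee_rot: [0.0, 0.072, 0.997, -0.001]
force: [0.6, -1.5, -3.1]
grip_width: 0.289
```

Call:
move_arm:
  motion:
    - {"offset": [-0.01, 0.06, 0], "angular": [0, 0, 0], "jaw": 0.015}
    - {"offset": [-0.02, 0.12, 0], "angular": [0, 0, 0], "jaw": 0.015}
    - {"offset": [-0.024, 0.171, 0], "angular": [0, 0, 0], "jaw": 0.015}
    - {"offset": [-0.024, 0.171, 0], "angular": [0, 0, 0], "jaw": 0.015}
    - {"offset": [-0.024, 0.171, 0], "angular": [0, 0, 0], "jaw": 0.015}

```text
time_s: 15.42
eef_pos: [607.8, 240.7, 205.8]
ee_rot: [-0.0, 0.072, 0.997, -0.001]
force: [-0.0, -1.0, -3.2]
grip_width: 0.289
```

```bash
python3 t2.py; python3 - <<'E'
from h import *
np.set_printoptions(precision=1,suppress=True)
c=snap('wrist');t=snap('top');p0,r0=rot();M=r0.as_matrix()
a=cv2.resize(c['img'],(533,400));b=cv2.resize(t['img'][170:300,110:220],(267,316));b=np.vstack([b,np.zeros((84,267,3),np.uint8)])
cv2.imwrite('pics/c6.png',np.hstack([a,b])[:,:,::-1])
for n,k in((c,'w'),(t,'t')):
  hsv=cv2.cvtColor(n['img'],cv2.COLOR_RGB2HSV);m=cv2.inRange(hsv,(0,110,40),(14,255,255))
  for x in cv2.findContours(m,0,2)[0]:
    if cv2.contourArea(x)>1000: print(k,cv2.boundingRect(x),cv2.minEnclosingCircle(x),onz(n,*cv2.minEnclosingCircle(x)[0],70))
E
```

```text
[ 0.2   0.63  1.11 -0.    1.4  -1.23] [607.75 240.69 205.85] [-0.05 -1.04 -3.15] 24.661032390227273 [ 0. -0. -1.]
offset mm [98.9  0.8 15.9] ang [-0.2 -0.  -0.1]
w (170, 0, 232, 351) ((293.0, 173.01719665527344), 178.04209899902344) [590.9 250.6  70. ]
t (428, 0, 132, 420) ((493.0, 210.0), 218.87449645996094) [ 558.5 -481.2   70. ]
```

View pics/c6.png

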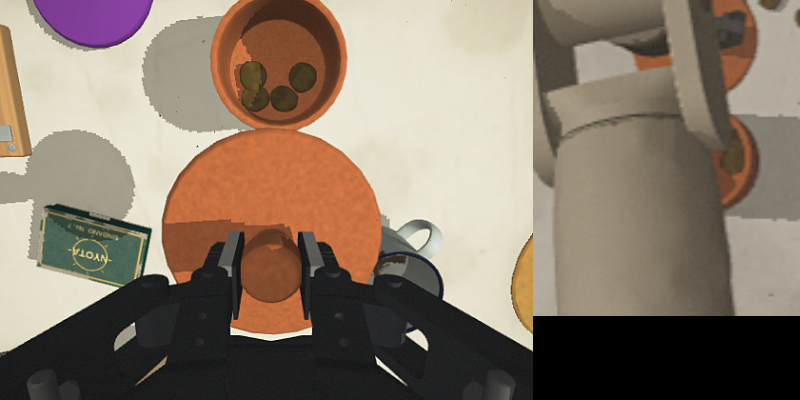

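The pot is the ring at columns 211 to 347 with its lower edge at row 127. The held lid is the disc at columns 163 to 381. I fit circles to both rims.

```bash
python3 - <<'E'
from h import *
from scipy.optimize import least_squares
np.set_printoptions(precision=1,suppress=True)
c=load('wrist');p0,r0=rot();M=r0.as_matrix();k=560/533
hsv=cv2.cvtColor(c['img'],cv2.COLOR_RGB2HSV);m=cv2.inRange(hsv,(0,90,40),(16,255,255))
def pts(r0,r1,cl,cr,side):
    o=[]
    for v in range(r0,r1,3):
        x=np.where(m[v,cl:cr])[0]+cl
        if len(x): 
            if 'l' in side:o.append((x[0],v))
            if 'r' in side:o.append((x[-1],v))
    return o
def fit(P,z,rad):
    Q=np.array([onz(c,u,v,z)[:2] for u,v in P])
    f=lambda q:np.hypot(*(Q-q[:2]).T)-(rad if len(q)==2 else q[2])
    a=least_squares(f,[*Q.mean(0)],loss='soft_l1').x;b=least_squares(f,[*Q.mean(0),rad],loss='soft_l1').x
    print(a,np.abs(f(a)).mean(),'free',b,np.abs(f(b)).mean());return a
pot=fit(pts(6,118,205,375,'lr'),70,53.5)
pot=fit(pts(6,62,205,375,'l')+pts(6,62,205,375,'r'),70,53.5)
lid=fit(pts(160,260,165,405,'lr'),p0[2]-28.7+6,57.5)
print('tcp',p0, 'cam',ray(c,280,210)[0]);d=pot-lid
print('tool offset',M.T@np.r_[d,0], 'lid rel tcp',M.T@np.r_[lid-p0[:2],0],'pot rel tcp',M.T@np.r_[pot-p0[:2],0])
E
```

```text
[513.3 260.8] 1.2699404324260108 free [512.4 260.9  52.2] 0.17785448221597322
[514.8 260.6] 0.5063882797722216 free [512.3 260.9  52.1] 0.15884863083863196
[612.1 241. ] 0.9106317388515943 free [608.4 241.6  55.4] 0.12436456648028953
tcp [608.  239.9 206. ] cam [544.1 250.9 336.9]
tool offset [99.1  5.2  0. ] lid rel tcp [-3.9  1.7 -0. ] pot rel tcp [95.2  6.9  0. ]
```

Call:
move_arm:
  motion:
    - {"offset": [0.05, 0.003, 0], "angular": [0, 0, 0], "jaw": 0.015}
    - {"offset": [0.098, 0.0055, 0.02], "angular": [0, 0, 0], "jaw": 0.015}
    - {"offset": [0.098, 0.0055, 0.05], "angular": [0, 0, 0], "jaw": 0.015}
    - {"offset": [0.098, 0.0055, 0.08], "angular": [0, 0, 0], "jaw": 0.015}
    - {"offset": [0.098, 0.0055, 0.088], "angular": [0, 0, 0], "jaw": 0.015}

```text
time_s: 16.15
eef_pos: [511.1, 259.3, 116.5]
ee_rot: [-0.001, 0.073, 0.997, -0.002]
force: [0.1, -0.3, -2.2]
grip_width: 0.29
```

Call:
move_arm:
  motion:
    - {"offset": [0, 0, 0.002], "angular": [0, 0, 0], "jaw": 0.015}
    - {"offset": [0, 0, 0.005], "angular": [0, 0, 0], "jaw": 0.015}
    - {"offset": [0, 0, 0.008], "angular": [0, 0, 0], "jaw": 0.015}

```text
time_s: 16.52
eef_pos: [512.1, 260.4, 110.0]
ee_rot: [0.0, 0.072, 0.997, -0.001]
force: [-0.2, 0.7, -2.1]
grip_width: 0.287
```

```bash
python3 t2.py
```

```text
[ 0.27  0.55  1.51 -0.    1.08 -1.16] [512.09 260.36 110.04] [-0.22  0.75 -2.13] 24.541641442933482 [-0. -0. -1.]
offset mm [  1.3  -5.2 -79.9] ang [-0.1  0.  -0.1]
```

Call:
move_arm:
  motion:
    - {"offset": [0, 0, 0.002], "angular": [0, 0, 0], "jaw": 0.015}
    - {"offset": [0, 0, 0.004], "angular": [0, 0, 0], "jaw": 0.015}
    - {"offset": [0, 0, 0.006], "angular": [0, 0, 0], "jaw": 0.015}

```text
time_s: 16.9
eef_pos: [511.8, 260.4, 103.4]
ee_rot: [-0.0, 0.072, 0.997, -0.001]
force: [-0.5, 0.3, -3.3]
grip_width: 0.288
```

Call:
move_arm:
  motion:
    - {"offset": [0, 0, 0.001], "angular": [0, 0, 0], "jaw": 0.015}
    - {"offset": [0, 0, 0.002], "angular": [0, 0, 0], "jaw": 0.015}
    - {"offset": [0, 0, 0.003], "angular": [0, 0, 0], "jaw": 0.015}

```text
time_s: 17.27
eef_pos: [511.8, 260.3, 100.4]
ee_rot: [-0.0, 0.072, 0.997, -0.001]
force: [0.3, 0.8, -3.4]
grip_width: 0.292
```

Call:
move_arm:
  motion:
    - {"offset": [0, 0, 0.001], "angular": [0, 0, 0], "jaw": 0.015}
    - {"offset": [0, 0, 0.0015], "angular": [0, 0, 0], "jaw": 0.015}
    - {"offset": [0, 0, 0.002], "angular": [0, 0, 0], "jaw": 0.015}
    - {"offset": [0, 0, 0.002], "angular": [0, 0, 0], "jaw": 0.015}

```text
time_s: 17.77
eef_pos: [511.8, 260.4, 99.3]
ee_rot: [-0.0, 0.072, 0.997, -0.001]
force: [-4.3, 0.2, 6.7]
grip_width: 0.289
```

The contact force appears at seat height, with the lid origin at about 70.6 mm. I release it and withdraw.

Call:
move_arm:
  motion:
    - {"offset": [0, 0, 0], "angular": [0, 0, 0], "jaw": 0.03}
    - {"offset": [0, 0, 0], "angular": [0, 0, 0], "jaw": 0.045}
    - {"offset": [0, 0, 0], "angular": [0, 0, 0], "jaw": 0.06}
    - {"offset": [0, 0, 0], "angular": [0, 0, 0], "jaw": 0.06}
    - {"offset": [0, 0, -0.02], "angular": [0, 0, 0], "jaw": 0.06}

```text
time_s: 18.4
eef_pos: [511.0, 260.1, 117.5]
ee_rot: [-0.002, 0.072, 0.997, -0.002]
force: [0.8, -0.4, 1.2]
grip_width: 0.702
```

Call:
move_arm:
  motion:
    - {"offset": [-0.01, 0, -0.05], "angular": [0, 0, 0], "jaw": 0.06}
    - {"offset": [-0.02, 0, -0.1], "angular": [0, 0, 0], "jaw": 0.06}
    - {"offset": [-0.02, 0, -0.13], "angular": [0, 0, 0], "jaw": 0.06}
    - {"offset": [-0.02, 0, -0.13], "angular": [0, 0, 0], "jaw": 0.06}

```text
time_s: 18.9
eef_pos: [532.4, 258.0, 250.6]
ee_rot: [0.002, 0.072, 0.997, -0.0]
force: [0.5, -0.2, -1.2]
grip_width: 0.701
```

```bash
python3 - <<'E'
from h import *
np.set_printoptions(precision=1,suppress=True)
c=snap('wrist','w7.png');s=snap('scene','s7.png')
print(ctrl.sense()['force'],rot()[0])
for n,k in((c,'w'),(s,'s')):
  hsv=cv2.cvtColor(n['img'],cv2.COLOR_RGB2HSV);m=cv2.inRange(hsv,(0,110,40),(14,255,255))
  for x in cv2.findContours(m,0,2)[0]:
    if cv2.contourArea(x)>600: 
      e=cv2.fitEllipse(cv2.convexHull(x));print(k,cv2.boundingRect(x),e,onz(n,*e[0],76))
th=np.linspace(0,6.28,200);C=np.array([512.1,261])
for z in (70,79): 
  q=proj(s,np.c_[C[0]+57.5*np.cos(th),C[1]+57.5*np.sin(th),0*th+z]);print('scene pred',z,q.min(0),q.max(0))
E
```

```text
[ 0.6 -0.1 -0.1] [531.3 257.7 247.5]
w (221, 99, 127, 125) ((283.9013366699219, 160.8700714111328), (124.69164276123047, 126.07328033447266), 92.26546478271484) [511.1 261.6  76. ]
s (189, 262, 52, 58) ((215.67271423339844, 289.917724609375), (53.338836669921875, 57.44120788574219), 179.26541137695312) [492.7 273.3  76. ]
s (492, 212, 68, 41) ((523.5739135742188, 234.02874755859375), (29.234580993652344, 78.98650360107422), 113.70069885253906) [  94.1 -341.6   76. ]
s (0, 136, 30, 54) ((0.7986230850219727, 161.37376403808594), (44.1878662109375, 62.49015808105469), 134.0997314453125) [1298.4  397.6   76. ]
scene pred 70 [187.5 263.7] [241.  305.1]
scene pred 79 [187. 261.] [240.8 302.5]
```

```bash
python3 -c "
from rig import ctrl
print(ctrl.finish_job(),ctrl.sense()['time_s'])"
```

```text
the job is handed in; nothing more can be done
the job is handed in; nothing more can be done
```

I put the piercing tool back in its stand and set the lid on the pot, then handed the job in after about 19 s of robot time. No verdict is reported, so this rests on my own checks.

- **Piercing tool:** I pressed it down at the middle, then with shut fingers beside each clip. Both sides stopped at the same height: fingertips at about 68 mm under roughly 44 N, where the top of a fully seated handle is 69 mm. The tool's middle lies about 11 mm along from the cradle point. I read the jaws as shut from the handle height and did not measure them.
- **Lid:** I lowered it slowly, about 4 to 8 mm per second over the last few millimetres. Contact came at about 70.6 mm against a rim height of 70 mm. In the last wrist picture it is a near-perfect circle (125 by 126 px) about 1 mm from the pot centre I had measured. In the scene view its edges lie where a seated lid's should.
- **Mug and cup:** The arm felt no contact with either, but I did not measure them again at the end.
- **Disagreement:** The top camera differed from the wrist camera by 4 to 5 mm sideways. I leaned on the wrist camera, and both fits went in cleanly.
- **Not done:** I could not view the final scene picture because the limit of 12 was reached. That last look was made from numbers only.

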